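Patina thickness reading on a bronze mirror

ROBOT

A 7-joint arm with a two-finger parallel gripper is mounted at the origin on the work surface. World frame = base frame: x ahead of the robot, y to its left, z up, the work surface at z = 0. Lengths are in m, angles in rad, forces in N, time in s.
With the tool pointing down it reaches from about 0.425 to 0.95 m from the base axis. Payload 4.7 kg.
Tool frame: the origin (TCP) lies on the centre line of the jaws, within the pads' length; the fingertips stand robot.nose_length ahead of it and the grasp point (between the pads) lies 8 mm behind it (robot.nose_length is the distance from the TCP to the fingertips, in m); z points along the fingers, y is the line along which they close (so a half turn about z gives the same grasp; the last joint's range is limited). The gripper opens to 85 mm and grips with 20 to 120 N. Pads are 22 mm wide; open, the fingers measure 114 mm over their backs; the gripper's body (76 mm by 85 mm) begins 54 mm behind the grasp point. The pads swing forward as they close: fully open they stand 13 mm farther back than shut.
Start: joints at [1.283, 0.469, -0.049, 1.532, 0.024, 1.141, -0.082], TCP at [0.173, -0.653, 0.242] pointing down, gripper open.
Joint ranges: [-2.59, 2.59], [-0.33, 1.99], [-1.39, 1.29], [0.1, 2.45], [-1.04, 4.18], [0.21, 1.99], [-2.66, 2.66]. Speed limits (rad/s): [2.57, 2.57, 3.14, 3.14, 3.14, 3.14, 3.14].

INTERFACE

Orientations are given as [roll, pitch, yaw] about the fixed x, y, z axes, in that order (R = Rz(yaw) Ry(pitch) Rx(roll)).
In Python, from plant import robot gives the robot as it stands. Calls block until the motion is done:
- robot.goto(position, orientation): joint-space move of the TCP to a pose.
- robot.move_straight(position, vel=0.15, attitude=None, contact_N=None): straight line of the TCP; attitude=None keeps the orientation; vel is the mean speed in m/s. With contact_N (N) it stops when the force on the tool has changed by that much, and returns True; else False.
- robot.move_joints(angles): joint-space move.
- robot.grip(opening, strength=None): opening from 0.0 (shut) to 1.0 (fully open); strength is the grip in N (None keeps the last); returns when the fingers have stopped.
- robot.sleep(seconds).
- robot.inverse_kinematics(position, orientation): joint angles nearest the present ones, or None.
- robot.sense(): the state.
- robot.grab_frame(name): name is "scene" or "top" or "wrist"; returns a dict with "image" (420x560x3 uint8, red, green, blue), "range_z" (420x560 float32, m along the optical axis (not along the pixel's ray), 0 where there is no reading), "fx", "fy", "cx", "cy" (pixels), "R" (3x3) and "t" (3): a world point X has camera coordinates R X + t. Camera axes: x right, y down, z forward; pixel columns grow to the right and rows downward; lengths in m; the calibration is good to about 2 mm. A picture is of the moment at which its call begins.
A pose or a line that the arm cannot do raises robot.IKError and nothing moves.
- robot.close_job(): hands the job in; it is judged then, once.
The state is a dict: "t": time; "joint_pos": joint angles; "joint_velocities": joint speeds; "effort": joint torques, N m; "tcp_pos": TCP position; "tcp_rot": TCP orientation; "wrist_force": force on the tool from outside, world axes, zero at the start; "torque": the same for the moment, N m; "opening": opening from 0.0 (shut) to 1.0 (fully open); "gripper_force": force on a finger pad.
Only numpy, scipy, OpenCV 4.12 (cv2) and the standard library are available. Lean on these libraries where they do the work, as an engineer would, in place of code of your own. Each camera call takes 0.05 s, during which the arm holds its last target. There are 200 camera calls.

TASK

Take a patina reading on the bronze mirror: first turn the gauge's rotary switch clockwise until it clicks past its detent into the on position, then take the probe out of its stand and hold its spring tip inside the paper ring on the mirror, square to the mirror's face, pressing lightly so that the sprung tip is about half way in. Finish while still holding it there in the gripper; only the probe may touch the mirror and its easel, gently, and the other things on the bench stay where they are.

Things in the scene. Friction and masses are not known exactly. Their poses are not given: they have to be found in the camera images.
- gauge: Fixed grey plastic box, 140 mm (x) x 120 mm (y) x 60 mm tall, with a dark screen on the far half of its top and a rotary switch on the near half. Origin: centre of its underside, on the bench; z up. It stands on one side of the easel, the probe stand on the other.
- switch_grip (a point): Point on the switch's vertical axis, 94 mm above the bench, 30 mm from the box's middle towards its -x end; turns with the switch, its x along the grip bar. Switch: black disc 44 mm wide, top 72 mm above the bench, and on it an upright bar grip 42 mm long, 14 mm wide, top 104 mm above the bench.
- switch (a joint): Rotary switch, rad, grows clockwise seen from above. 0 = off (start; bar along the box's x), 1.0 = on, hard stops at 0 and 1.1. A sprung detent resists with up to 0.23 N m until 0.5, then snaps it on to about 1.0, where it stays.
- stand: Fixed grey block 80 x 80 x 60 mm tall with one vertical 22 mm through hole in its middle, in which the probe stands. Origin: centre of its underside.
- probe: Loose probe, 0.13 kg, upright in the stand's hole, its collar on the block's top. Origin on its axis, at the barrel's lower end; z runs from tip to grip. Along z (mm): steel sprung round tip 8 wide -10 to 0, aluminium barrel 18 wide 0 to 35, black collar 34 wide 35 to 41, white square grip 24 x 24 (flats across x and y) 41 to 111. In the stand the grip spans 66 to 136 mm above the bench.
- probe_tip (a joint): Travel of the probe's sprung tip, m: 0 = fully out, 0.010 = pushed fully in. Push needed: 1.2 N at 0, growing by 0.4 N per mm to 5.2 N at 10 mm; beyond that it is rigid.
- probe_point (a point): End of the probe's tip, moves with the tip; 10 mm below the probe's origin along its axis when out.
- easel: Fixed wooden easel, foot 200 x 200 x 18 mm, origin at the centre of its underside. A 205 x 196 mm board, hinged along its near (-x) edge 30 mm above the bench, leans back: its face looks up and towards -x; stiff, does not give. Held flat on the board: a round green bronze mirror, 180 mm wide, 6 mm thick, with pale patches.
- ring: Flat white paper ring stuck on the mirror, 28 mm outside, 20 mm inside. Origin at its centre on the face; z is the face's outward normal, 17 to 35 degrees from vertical. It lies 42 mm from the mirror's middle, in any direction.
- spot (a point): Centre of the paper ring, on the mirror's face: the spot to be probed.
- flask: Bystander, beyond the easel, left: brown glass bottle with white cap, 72 mm wide, 170 mm tall. Origin at the centre of its underside.
- dish: Bystander, between robot and easel: white china plate, 100 mm wide, 18 mm tall. Origin at the centre of its underside.
- tape: Bystander, beyond the left-hand device: roll of white tape lying flat, 70 mm wide, 24 mm tall. Origin at the centre of its underside.
- pot: Bystander, beyond the right-hand device: small clear jar with a steel lid, 52 mm wide, 60 mm tall. Origin at the centre of its underside.
- brush: Bystander, near the robot, right: brush lying flat. Origin inside it.
- scraper: Bystander, near the robot, left of the middle: spatula lying flat. Origin inside it.
- urn: Bystander, far right: green bronze vase, up to 130 mm wide, 180 mm tall. Origin at the centre of its underside.
- block: Bystander, near the robot, left: cork block 50 x 80 x 30 mm. Origin at the centre of its underside.
Not all that is in view belongs to the job. Leave any pink look-alike of the probe alone.

How it is judged:
By the outcome, as a careful person would: the job done as asked, in the order asked, and still so for the second after the job is handed in, while the arm keeps its last pose, push and grip.
It also fails if it takes over 54 s, if anything falls off the work surface, if the arm or the gripper's body presses on something with over 40 N, if the wrist force passes 120 N, or if a joint passes its speed limit or range.

## Working session

There is one attempt and no reset: what is moved stays moved. The work goes in short steps, each a Python script; the robot and the scene stay as the last script left them, time stands still between calls to the robot, and variables do not carry over. Pictures are saved under pics/ and viewed, at most 10 in all, crops included, and the job is handed in when it is done.

```bash
ls; mkdir -p pics
cat > h.py <<'E'
import numpy as np, cv2
from plant import robot
def cloud(f):
    z=f["range_z"]; v,u=np.mgrid[:z.shape[0],:z.shape[1]]
    c=np.stack([(u-f["cx"])/f["fx"]*z,(v-f["cy"])/f["fy"]*z,z],-1)
    w=(c-f["t"])@f["R"]; w[z==0]=np.nan
    return w
def save(f,n,box=None,s=1):
    im=f["image"][...,::-1]
    if box: im=im[box[1]:box[3],box[0]:box[2]]
    cv2.imwrite("pics/"+n,cv2.resize(im,None,fx=s,fy=s,interpolation=cv2.INTER_CUBIC))
E
python3 - <<'E'
from h import *
import pickle
fs={n:robot.grab_frame(n) for n in("scene","top","wrist")}
pickle.dump(fs,open("f0.pkl","wb"))
save(fs["top"],"top0.png",None,1.4); save(fs["scene"],"scene0.png",None,1.4)
for n in fs: print(n,fs[n]["fx"],-fs[n]["R"].T@fs[n]["t"], fs[n]["R"][2])
print(robot.sense(),robot.nose_length)
E
```

```text
pics
scene 483.9605860842677 [ 1.13183344 -0.75224496  0.9463655 ] [-0.47659415  0.56280545 -0.67535772]
top 486.9816268977622 [ 0.35704854 -0.02688569  1.2398829 ] [ 0.16087542  0.01020639 -0.98692195]
wrist 377.8614489570955 [ 0.25451147 -0.63052597  0.37272365] [-0.31620127 -0.0823741  -0.94510913]
{'t': 0.15, 'joint_pos': array([ 1.28310986,  0.46924608, -0.04861943,  1.53337416,  0.02409519,
        1.14103457, -0.08231977]), 'joint_velocities': array([-0.00069275, -0.00326624, -0.0004122 , -0.00493751, -0.00017309,
        0.00168032, -0.00029077]), 'effort': array([ 7.89647802e-04, -5.10764873e+01, -4.62508493e-02, -2.37976509e+01,
        1.08615958e-02,  5.37282045e-03, -4.06868949e-06]), 'tcp_pos': array([ 0.17266404, -0.65210929,  0.24152859]), 'tcp_rot': array([-3.14011594e+00,  3.09316027e-05,  2.58811184e-01]), 'wrist_force': array([ 0.22947595,  0.0677329 , -0.45400725]), 'torque': array([0.02001991, 0.06033617, 0.02484028]), 'gripper_force': 0.0, 'opening': 0.9996225950671777} 0.011
```

View pics/top0.png

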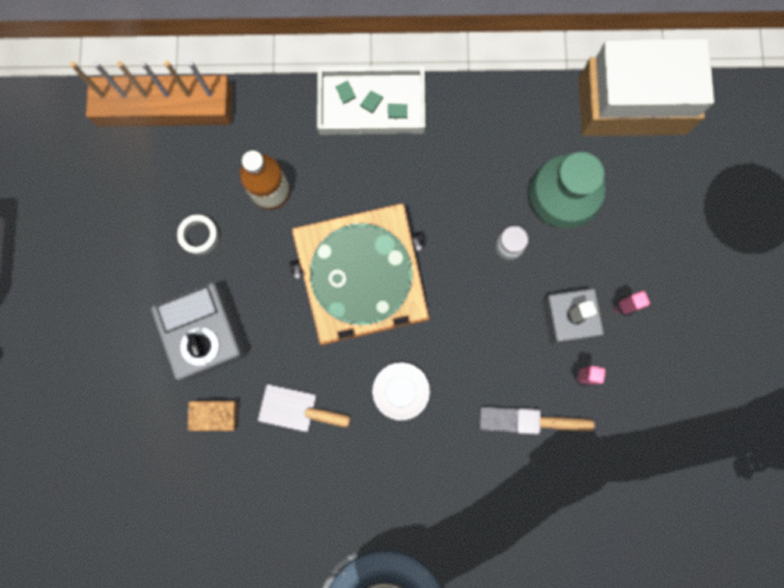

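View pics/scene0.png

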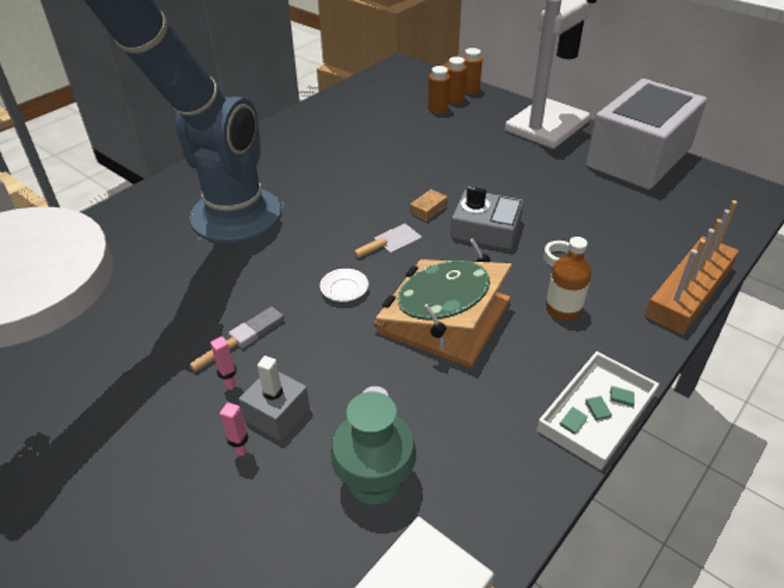

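Top picture (scaled 1.4x):
- **Probe:** white grip in the grey stand at (585,312). The look-alikes are pink, at (634,302) and (592,375).
- **Ring:** open white ring at (337,278). The look-alikes are solid pale discs at (325,251), (396,257) and (382,307), and greenish ones at (385,244) and (337,309).
- **Switch:** black bar on the gauge at (198,345).

I choose the white probe in the stand and the open ring.

Run:
```python
from h import *
import pickle
fs=pickle.load(open("f0.pkl","rb"))
for n in("top","scene"):
    f=fs[n]; w=cloud(f); Z=w[...,2]
    def px(p):
        c=f["R"]@np.array(p)+f["t"]; return c[0]/c[2]*f["fx"]+f["cx"],c[1]/c[2]*f["fy"]+f["cy"]
    if n=="top":
        g0=w[int(350/1.4),int(175/1.4)][:2]; s0=w[int(330/1.4),int(560/1.4)][:2]; p0=w[int(310/1.4),int(588/1.4)][:2]; m0=w[int(275/1.4),int(365/1.4)][:2]
        print("g0",g0,"s0",s0,"p0",p0,"m0",m0)
    def rect(c,r,lo,hi,lab):
        m=(np.hypot(w[...,0]-c[0],w[...,1]-c[1])<r)&(Z>lo)&(Z<hi); P=w[m]
        if len(P)<4: print(n,lab,len(P));return
        (cx,cy),(a,b),ang=cv2.minAreaRect(P[:,:2].astype(np.float32)); print(n,lab,len(P),"c",round(cx,4),round(cy,4),"size",round(a,3),round(b,3),"ang",round(ang,1),"medz",np.median(P[:,2]).round(4))
    rect(g0,.16,.052,.068,"gauge"); rect(g0,.16,.095,.115,"bar")
    rect(s0,.09,.052,.064,"stand"); rect(p0,.04,.127,.15,"grip top"); rect(p0,.04,.08,.15,"grip all")
    # mirror plane: green pixels
    hsv=cv2.cvtColor(f["image"],cv2.COLOR_RGB2HSV)
    near=np.hypot(w[...,0]-m0[0],w[...,1]-m0[1])<.13
    g=near&(hsv[...,0]>60)&(hsv[...,0]<95)&(hsv[...,1]>50)&(Z>.03)&(Z<.16)
    P=w[g]; c=np.median(P,0); 
    for _ in range(4):
        k=np.abs((P-c)@np.linalg.svd(P-c,full_matrices=0)[2][2])<.004; P=P[k]; c=P.mean(0)
    nn=np.linalg.svd(P-c,full_matrices=0)[2][2]; nn*=np.sign(nn[2]); print(n,"mirror",len(P),c,nn,"tilt",np.degrees(np.arccos(nn[2])), "rms",((P-c)@nn).std())
    wh=near&(hsv[...,1]<75)&(hsv[...,2]>130)&(np.abs((w-c)@nn)<.008)
    N,l,st,ce=cv2.connectedComponentsWithStats(wh.astype(np.uint8))
    for i in range(1,N):
        if st[i,4]>15: 
            u,v=ce[i]; C=f["R"].T@(-f["t"]); d=f["R"].T@np.array([(u-f["cx"])/f["fx"],(v-f["cy"])/f["fy"],1]); s=((c-C)@nn)/(d@nn); X=C+s*d
            print("  white",st[i],ce[i].round(1),X.round(4),"r",np.linalg.norm(X-c).round(4))
im=[cv2.resize(fs["top"]["image"][170:260,200:310],(385,315),interpolation=cv2.INTER_CUBIC),cv2.resize(fs["top"]["image"][195:285,370:480],(385,315),interpolation=cv2.INTER_CUBIC)]
cv2.imwrite("pics/crop1.png",np.hstack(im)[...,::-1])
```

```text
g0 [0.45358044 0.3597026 ] s0 [ 0.48496467 -0.30787734] p0 [ 0.5082842  -0.33650092] m0 [0.5814224  0.03158567]
top gauge 2476 c 0.4893 0.328 size 0.14 0.121 ang 21.5 medz 0.0606
top bar 115 c 0.4611 0.3171 size 0.042 0.014 ang 21.4 medz 0.1033
top stand 864 c 0.4767 -0.341 size 0.15 0.082 ang 8.1 medz 0.0593
top grip top 113 c 0.5106 -0.3355 size 0.025 0.023 ang 14.7 medz 0.1347
top grip all 176 c 0.5105 -0.3351 size 0.025 0.024 ang 14.8 medz 0.1331
top mirror 1106 [0.57022172 0.02480894 0.07198596] [-0.29989562 -0.06676465  0.95163286] tilt 17.89283027043302 rms 0.0018562193373165591
  white [ 221  159   74   74 4228] [257.5 195.2] [0.5831 0.0376 0.0769] r 0.0188
scene gauge 904 c 0.4878 0.3254 size 0.14 0.128 ang 21.4 medz 0.0616
scene bar 70 c 0.4602 0.3162 size 0.041 0.021 ang 11.2 medz 0.1022
scene stand 783 c 0.4793 -0.3397 size 0.141 0.083 ang 7.1 medz 0.0601
scene grip top 116 c 0.5088 -0.3365 size 0.024 0.026 ang 19.0 medz 0.1353
scene grip all 307 c 0.5092 -0.3379 size 0.025 0.028 ang 13.6 medz 0.1184
scene mirror 1737 [0.58606285 0.03196369 0.0794804 ] [-0.30205207 -0.06941283  0.95076096] tilt 18.05471930310524 rms 0.0014439627269092364
  white [295 188  19   9  59] [306.4 192. ] [0.5159 0.0787 0.0606] r 0.0864
  white [338 188  10  10  54] [341.9 193.5] [0.6167 0.1029 0.0944] r 0.0787
  white [318 193  12   7  50] [323.2 195.8] [0.5739 0.078  0.079 ] r 0.0476
  white [284 199   9  22  36] [286.2 209.6] [ 0.5141 -0.008   0.0537] r 0.0863
  white [288 206   8   6  35] [291.5 208.8] [ 5.263e-01 -1.000e-04  5.820e-02] r 0.0711
  white [307 214  22  12 138] [318.5 219.1] [ 0.6245 -0.0117  0.0885] r 0.0589
```

View pics/crop1.png

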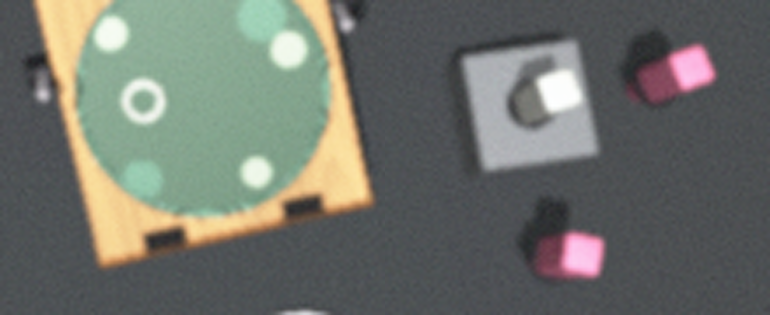

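The crop confirms the open ring at (144,101) and the white probe at (557,92) in the stand, with the pink ones outside it. Next is the switch.

Run:
```python
from h import *
import pickle
fs=pickle.load(open("f0.pkl","rb"))
for n in("top","scene"):
    f=fs[n]; w=cloud(f); h=cv2.cvtColor(f["image"],cv2.COLOR_RGB2HSV)
    m=(h[...,0]>155)&(h[...,0]<175)&(h[...,1]>90)
    N,l,st,ce=cv2.connectedComponentsWithStats(m.astype(np.uint8))
    for i in range(1,N):
        P=w[l==i]
        if len(P)>30 and abs(np.nanmedian(P[:,1]))<.7:
            zt=np.nanpercentile(P[:,2],98); print(n,"pink top",zt,np.nanmean(P[P[:,2]>zt-.012],0))
y=np.radians(21.4)
for yy in(y,y-1.03,y+np.pi,y-np.pi):
    print(np.degrees(yy),robot.inverse_kinematics([.461,.317,.089],[np.pi,0,yy]))
for yy in(.257,.257-np.pi/2,.257+np.pi/2):
    print(yy,robot.inverse_kinematics([.51,-.336,.092],[np.pi,0,yy]))
robot.goto([.45,-.25,.40],[np.pi,0,.2])
robot.goto([.455,.315,.26],[np.pi,0,y])
f=robot.grab_frame("wrist"); pickle.dump(f,open("w1.pkl","wb")); save(f,"w1.png")
w=cloud(f); Z=w[...,2]; m=(np.hypot(w[...,0]-.461,w[...,1]-.317)<.05)&(Z>.093)&(Z<.115)
print(cv2.minAreaRect(w[m][:,:2].astype(np.float32)),m.sum(),np.median(Z[m]),robot.sense()["t"])
```

```text
top pink top 0.12137518969547233 [ 0.52838878 -0.42671996  0.1174743 ]
top pink top 0.12179645234664442 [ 0.40762664 -0.34649421  0.11755385]
scene pink top 0.12144405627836856 [ 0.40723285 -0.35331004  0.11718423]
scene pink top 0.04704483355602442 [ 0.41377221 -0.35606511  0.04126916]
scene pink top 0.12137471640324585 [ 0.52916332 -0.43170391  0.11674837]
scene pink top 0.03524191791660663 [ 0.53118683 -0.4321137   0.02876658]
21.4 [ 0.05384998  0.70589072 -1.02349881  1.91043546  0.74130473  0.962062
 -2.52131956]
-37.614652898474795 [-1.07707932  0.50956909  0.52675309  1.9750806  -0.36764376  0.75090875
 -2.56013492]
201.39999999999998 [ 0.13347714  0.80600184 -1.18188688  1.90680383  0.86982134  1.06262239
  0.51837456]
-158.6 [ 0.13347714  0.80600184 -1.18188688  1.90680383  0.86982134  1.06262239
  0.51837456]
0.257 [ 0.64615852  0.53548269 -0.17935234  1.81932924  0.12749255  0.79792298
 -0.91157713]
-1.3137963267948964 [ 0.40785288  0.52916982  0.14287122  1.83445207 -0.10186627  0.78502093
 -2.28101377]
1.8277963267948967 [ 0.86079113  0.57716004 -0.47625694  1.80593296  0.34232596  0.84086474
  0.4764549 ]
((0.4604373574256897, 0.31843462586402893), (0.041094619780778885, 0.013547947630286217), 21.361331939697266) 907 0.10333763606416889 4.15
```

View pics/w1.png

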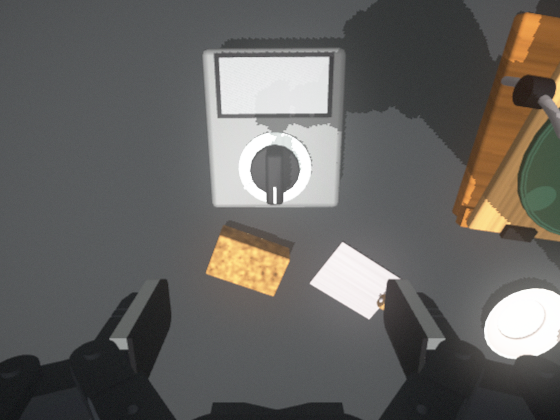

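The wrist view shows the gauge at (275,130) with the switch bar at (275,175), pointer down. The refined centre is (0.4605, 0.3184), yaw 21.4°. I'll go to an unwound posture, grasp the bar and turn it clockwise.

Run:
```python
from h import *
y=np.radians(201.4); c=np.array([.4605,.3184])
robot.move_joints([-.6,.36,0,1.85,0,.93,1.34])
s=robot.sense(); print(s["tcp_pos"],s["tcp_rot"])
robot.grip(.55)
robot.goto([*c,.18],[np.pi,0,y]); s=robot.sense(); print(s["joint_pos"].round(2),s["tcp_rot"])
print(robot.move_straight([*c,.089],vel=.1,contact_N=8))
robot.grip(0,50); s=robot.sense(); print(s["opening"],s["gripper_force"],s["wrist_force"],s["tcp_pos"],s["t"])
```

```text
[0.49444499 0.28728627 0.18286377] [ 3.14114291e+00  1.43921425e-03 -2.77245482e+00]
[-0.67  0.35 -0.02  1.88  0.01  0.92  1.26] [ 3.14094867e+00 -5.53709613e-04 -2.76378798e+00]
False
0.1530036059358095 49.952858090400696 [ 0.034584   -3.08045903  5.68988803] [0.46095813 0.31820961 0.08973407] 9.3833
```

Run:
```python
from h import *
import pickle
y=np.radians(201.4); c=np.array([.4605,.3184,.089])
for a in(.3,.6,.85,1.02):
    robot.goto(c,[np.pi,0,y-a]); s=robot.sense(); print(a,s["torque"].round(3),s["wrist_force"].round(1),s["t"])
robot.grip(.55); robot.move_straight([*c[:2],.22],vel=.2)
f=robot.grab_frame("wrist"); save(f,"w2.png")
w=cloud(f); Z=w[...,2]; m=(np.hypot(w[...,0]-.461,w[...,1]-.317)<.05)&(Z>.093)&(Z<.115)
print(cv2.minAreaRect(w[m][:,:2].astype(np.float32)),robot.sense()["t"],robot.sense()["joint_pos"])
```

```text
0.3 [-0.546  0.058  0.167] [ 0.3 -3.1  6.6] 9.7333
0.6 [-0.751  0.131 -0.086] [-0.5 -2.7  7.1] 10.0833
0.85 [-0.981  0.206 -0.174] [-0.9 -4.4  6.8] 10.4
1.02 [-1.067  0.246 -0.041] [-1.9 -5.   8.7] 10.6667
((0.45881903171539307, 0.31788328289985657), (0.013993957079946995, 0.04130195081233978), 52.77229690551758) 11.95 [-0.90777833  0.30676342  0.28318596  1.85292728 -0.10028895  0.99872577
  0.34188922]
```

The bar is now at -37.2°, a turn of 1.02 rad, so the switch is on. Next I take a close look at the ring on the way to the probe.

Run:
```python
from h import *
import pickle
robot.goto([.57,.08,.27],[np.pi,0,1.83])
f=robot.grab_frame("wrist"); pickle.dump(f,open("w3.pkl","wb")); save(f,"w3.png")
robot.goto([.50,-.25,.30],[np.pi,0,1.83])
g=robot.grab_frame("wrist"); pickle.dump(g,open("w4.pkl","wb")); save(g,"w4.png")
s=robot.sense(); print(s["t"],s["joint_pos"].round(2))
```

```text
14.3667 [-0.2   0.27  0.73  1.77 -0.19  1.18  0.85]
```

View pics/w3.png

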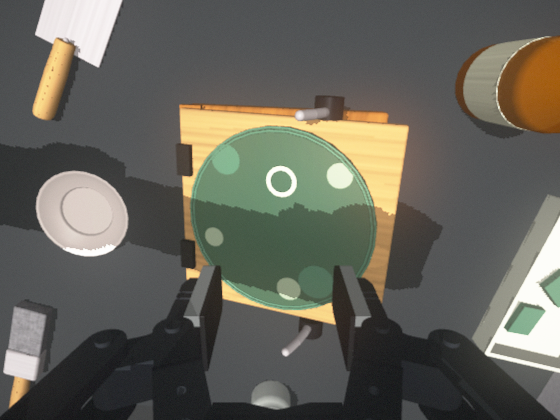

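View pics/w4.png

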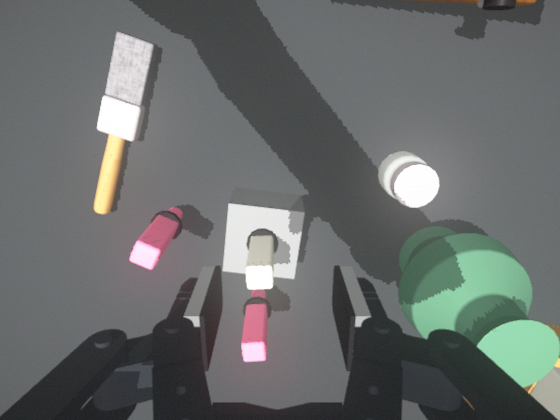

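The wrist views show the ring at (281,181). The white probe's grip top is at (260,280) in the stand, with the pink ones apart at (145,255) and (255,345). I'll compute poses from these.

Run:
```python
from h import *
import pickle
f=pickle.load(open("w3.pkl","rb")); w=cloud(f); h=cv2.cvtColor(f["image"],cv2.COLOR_RGB2HSV)
m=np.zeros(h.shape[:2],np.uint8); cv2.ellipse(m,(284,217),(85,84),0,0,360,1,-1); m[262:]=0
P=w[(m>0)&np.isfinite(w[...,2])]; c=np.median(P,0)
for _ in range(5):
    n=np.linalg.svd(P-c,full_matrices=0)[2][2]; P=P[np.abs((P-c)@n)<.003]; c=P.mean(0)
n*=np.sign(n[2]); print("plane",c,n,np.degrees(np.arccos(n[2])),((P-c)@n).std(),len(P))
wh=((h[...,1]<70)&(h[...,2]>170)).astype(np.uint8); wh[:, :262]=0; wh[:,302:]=0; wh[:160]=0; wh[205:]=0
cn,_=cv2.findContours(wh,cv2.RETR_EXTERNAL,cv2.CHAIN_APPROX_NONE); cn=max(cn,key=len)
(u,v),ax,_=cv2.fitEllipse(cn); print("ring px",u,v,ax)
C=-f["R"].T@f["t"]; d=f["R"].T@np.array([(u-f["cx"])/f["fx"],(v-f["cy"])/f["fy"],1]); print("spot",C+d*((c-C)@n)/(d@n))
g=pickle.load(open("w4.pkl","rb")); w=cloud(g); Z=w[...,2]; near=np.hypot(w[...,0]-.51,w[...,1]+.336)<.035
for lo,hi in((.13,.145),(.066,.145)):
    print("grip",cv2.minAreaRect(w[near&(Z>lo)&(Z<hi)][:,:2].astype(np.float32)),np.median(Z[near&(Z>lo)&(Z<hi)]))
h=cv2.cvtColor(g["image"],cv2.COLOR_RGB2HSV); u=(h[...,0]>60)&(h[...,0]<90)&(h[...,1]>60)&(Z>.02); Q=w[u]; print("urn x",np.percentile(Q[:,0],[1,99]),"y",np.percentile(Q[:,1],[1,99]))
```

```text
plane [0.58124993 0.05708475 0.07833664] [-0.3024365  -0.06904174  0.95066577] 18.07230943981284 0.0006843969492520581 18493
ring px 280.9362487792969 181.16229248046875 (29.8085994720459, 32.334075927734375)
spot [0.57437545 0.07776483 0.07765154]
grip ((0.5077749490737915, -0.3355128765106201), (0.024243773892521858, 0.023675912991166115), 15.059534072875977) 0.13535395422456012
grip ((0.5073980689048767, -0.3333207070827484), (0.03075142204761505, 0.02803598716855049), 14.79025936126709) 0.12696733787221437
urn x [0.55432995 0.76361983] y [-0.36355666 -0.22438784]
```

Run:
```python
from h import *
import pickle
p=[.5092,-.3358]; R=[np.pi,0,1.833]
robot.grip(.6)
robot.goto([*p,.18],R)
print(robot.move_straight([*p,.093],vel=.1,contact_N=8))
robot.grip(0,60); s=robot.sense(); print(s["opening"]*85,s["gripper_force"],s["wrist_force"],s["tcp_pos"],s["tcp_rot"])
print(robot.move_straight([*p,.24],vel=.12,contact_N=15)); s=robot.sense(); print(s["opening"]*85,s["wrist_force"],s["t"])
f=robot.grab_frame("wrist"); pickle.dump(f,open("w5.pkl","wb")); save(f,"w5.png")
f=robot.grab_frame("scene"); pickle.dump(f,open("s5.pkl","wb"))
save(f,"s5.png",(100,150,360,345),3)
```

```text
False
22.92504032952908 58.94446134567261 [0.05281057 0.96897159 3.85068453] [ 0.50948756 -0.33603957  0.09369843] [3.14069581e+00 5.74551190e-04 1.83295034e+00]
False
22.832041446333974 [ 0.0230774  -0.08360936 -1.01119664] 17.975
```

View pics/s5.png

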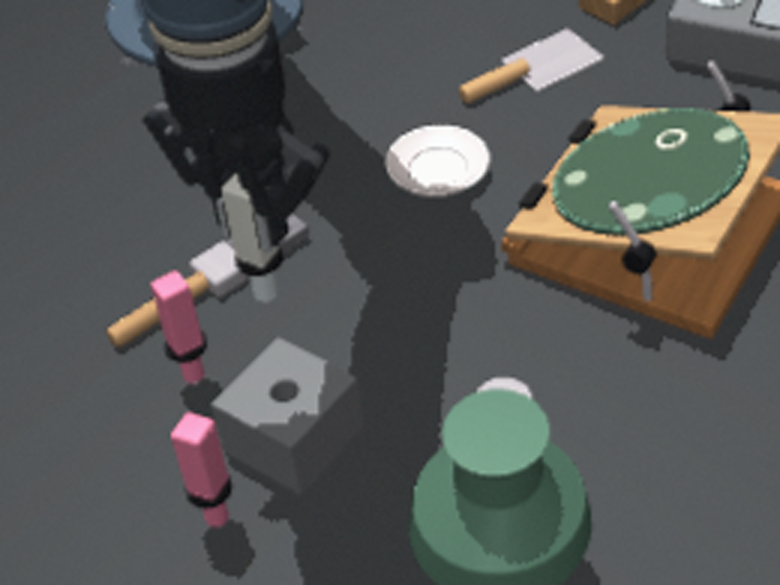

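The probe is held upright at (250,240) with its tip at (263,290). The stand is empty and the pink look-alikes are still standing. Next I move above the ring along its normal.

```bash
cat >> h.py <<'E'
from scipy.spatial.transform import Rotation as Ro
n=np.array([-.3024,-.0690,.9507]); n/=np.linalg.norm(n); spot=np.array([.5744,.0778,.0777])
R0=Ro.from_euler("xyz",[np.pi,0,1.833]); ax=np.cross([0,0,-1],-n)
ATT=(Ro.from_rotvec(ax/np.linalg.norm(ax)*np.arccos(n[2]))*R0).as_euler("xyz")
E
python3 - <<'E'
from h import *
import pickle
print(robot.inverse_kinematics(spot+n*.1,ATT))
robot.goto([.54,-.05,.29],[np.pi,0,1.833])
robot.goto(spot+n*.115,ATT)
s=robot.sense(); print(s["t"],s["joint_pos"].round(2),s["tcp_pos"]-spot-n*.115,(Ro.from_euler("xyz",s["tcp_rot"]).as_matrix()[:,2]+n).round(4))
fs={k:robot.grab_frame(k) for k in("wrist","scene","top")}; pickle.dump(fs,open("f6.pkl","wb"))
a=cv2.resize(fs["wrist"]["image"][130:420,140:430],(400,400)); 
def pc(k,X=spot): 
    f=fs[k]; c=f["R"]@X+f["t"]; return int(c[0]/c[2]*f["fx"]+f["cx"]),int(c[1]/c[2]*f["fy"]+f["cy"])
u,v=pc("scene"); b=cv2.resize(fs["scene"]["image"][v-65:v+35,u-50:u+50],(400,400),interpolation=cv2.INTER_CUBIC)
print(pc("wrist"),(u,v),pc("top"))
cv2.imwrite("pics/c6.png",np.hstack([a,b])[...,::-1])
E
```

```text
[-0.76125038  0.24909798  0.6563759   2.14977059 -0.3710905   0.50350533
  0.41842458]
19.875 [-0.78  0.22  0.67  2.14 -0.32  0.53  0.37] [ 0.00128793 -0.00191286  0.00084561] [ 0.0015 -0.0016  0.0004]
(274, 199) (323, 196) (240, 198)
```

View pics/c6.png

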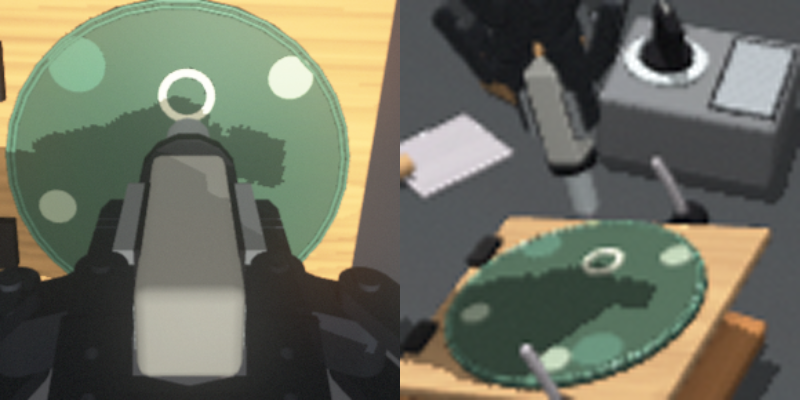

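The left crop (wrist) shows the ring at (187,95) with the barrel end just below it at (187,127). The right crop (scene) shows the probe leaning along the normal with the ring at (603,262). I'll use the grip's visible face to measure how the probe sits in the hand.

Run:
```python
from h import *
import pickle
fs=pickle.load(open("f6.pkl","rb")); s=robot.sense(); M=Ro.from_euler("xyz",s["tcp_rot"]).as_matrix()
for k in("wrist","scene"):
    T=(cloud(fs[k])-s["tcp_pos"])@M   # tool frame
    fin=np.isfinite(T[...,0])
    sel=fin&(np.abs(T[...,1])<.009)&(T[...,0]>.004)&(T[...,0]<.022)&(T[...,2]>-.042)&(T[...,2]<.022)
    P=T[sel]; 
    if k=="wrist" and len(P)>30:
        c=np.median(P,0)
        for _ in range(4): nn=np.linalg.svd(P-c,full_matrices=0)[2][2]; P=P[np.abs((P-c)@nn)<.0025]; c=P.mean(0)
        nn*=np.sign(nn[0]); print(k,"face",len(P),c.round(4),nn.round(4),"tilt deg",np.degrees(np.arctan2(nn[2],nn[0])),"yaw",np.degrees(np.arctan2(nn[1],nn[0])))
    for lo,hi in((-.04,-.01),(.026,.032),(.036,.065)):
        Q=T[fin&(np.hypot(T[...,0],T[...,1])<.03)&(T[...,2]>lo)&(T[...,2]<hi)]
        if len(Q)>5: print(k,lo,len(Q),"x",np.percentile(Q[:,0],[2,50,98]).round(4),"y",np.percentile(Q[:,1],[2,50,98]).round(4))
```

```text
wrist face 5381 [ 0.0118 -0.     -0.0187] [ 0.9999  0.001  -0.0154] tilt deg -0.8800069456239901 yaw 0.05515996674335281
wrist -0.04 8740 x [-0.0033  0.0117  0.0137] y [-0.0259 -0.0004  0.0267]
wrist 0.026 930 x [0.0015 0.0123 0.0169] y [-0.0168 -0.0013  0.0142]
wrist 0.036 205 x [0.0043 0.0083 0.0095] y [-0.009  -0.0019  0.0058]
scene -0.04 205 x [-0.0149 -0.0109  0.0055] y [-0.0248  0.0048  0.0262]
scene 0.026 32 x [-0.0173 -0.011   0.0113] y [-0.0123  0.008   0.0153]
scene 0.036 60 x [-0.011  -0.0071  0.0038] y [-0.0075  0.0036  0.008 ]
```

Run:
```python
from h import *
robot.sleep(.2)
e=lambda d:robot.sense()["tcp_pos"]-spot-n*d
print("err",e(.115).round(4))
robot.move_straight(spot+n*.087,vel=.06,attitude=ATT); robot.sleep(.3)
er=e(.087); print("err",er.round(4)); off=-(er-n*(er@n))
f0=np.mean([(robot.sleep(.03),robot.sense()["wrist_force"])[1] for _ in range(10)],0); print("f0",f0)
robot.move_straight(spot+off+n*.085,vel=.03,attitude=ATT); robot.sleep(.2); print("err",e(.085).round(4))
hit=robot.move_straight(spot+off+n*.066,vel=.012,attitude=ATT,contact_N=2.6); robot.sleep(.3)
F=np.array([(robot.sleep(.03),robot.sense()["wrist_force"])[1] for _ in range(10)])-f0
s=robot.sense(); d=s["tcp_pos"]-spot; print(hit,"F",F.mean(0),"Fn",(F@n).mean(),(F@n).std(),"dist",d@n,"lat",(d-n*(d@n)).round(4),"rot",(Ro.from_euler("xyz",s["tcp_rot"]).as_matrix()[:,2]+n).round(4),s["t"])
np.save("f0.npy",f0); np.save("off.npy",off)
```

```text
err [ 0.0008 -0.0007  0.0006]
err [0.0001 0.0001 0.0003]
f0 [-0.4383113   0.08989663 -1.2403764 ]
err [-0.0001 -0.0001 -0.0001]
True F [1.27587846 0.05188596 3.61148623] Fn 3.043977488657005 0.37137601899445144 dist 0.07430255429345498 lat [-0.0012 -0.0002 -0.0004] rot [-0.0019 -0.0002 -0.0006] 23.4833
```

Run:
```python
from h import *
f0=np.load("f0.npy"); s=robot.sense(); d0=(s["tcp_pos"]-spot)@n
robot.move_straight(s["tcp_pos"]-n*.0004,vel=.01,attitude=ATT); robot.sleep(.5)
F=np.array([(robot.sleep(.03),robot.sense()["wrist_force"])[1] for _ in range(20)])-f0
s=robot.sense(); d=s["tcp_pos"]-spot; M=Ro.from_euler("xyz",s["tcp_rot"]).as_matrix()
print(d0,"F",F.mean(0),"Fn",(F@n).mean(),"dist",d@n,"lat",(d-n*(d@n)).round(4),"ang",np.degrees(np.arccos(-M[:,2]@n)),s["t"])
g=robot.grab_frame("wrist"); T=(cloud(g)-s["tcp_pos"])@M
P=T[np.isfinite(T[...,0])&(np.abs(T[...,1])<.009)&(np.abs(T[...,0]-.013)<.009)&(T[...,2]>-.042)&(T[...,2]<.022)]; c=np.median(P,0)
for _ in range(4): nn=np.linalg.svd(P-c,full_matrices=0)[2][2]; P=P[np.abs((P-c)@nn)<.0025]; c=P.mean(0)
nn*=np.sign(nn[0]); print("face",c.round(4),"tilt",np.degrees(np.arctan2(nn[2],nn[0])))
h=robot.grab_frame("scene"); a=cv2.resize(g["image"][130:290,200:360],(400,400),interpolation=cv2.INTER_CUBIC); b=cv2.resize(h["image"][150:230,280:360],(400,400),interpolation=cv2.INTER_CUBIC)
cv2.imwrite("pics/c7.png",np.hstack([a,b])[...,::-1])
```

```text
0.07430255429345498 F [ 0.08856616 -0.30836143  3.1144922 ] Fn 2.9553872216308252 dist 0.07388267860825441 lat [-0.0013 -0.0002 -0.0004] ang 0.018843434738046474 24.9
face [ 0.0116  0.     -0.0186] tilt -0.7150139599950919
```

View pics/c7.png

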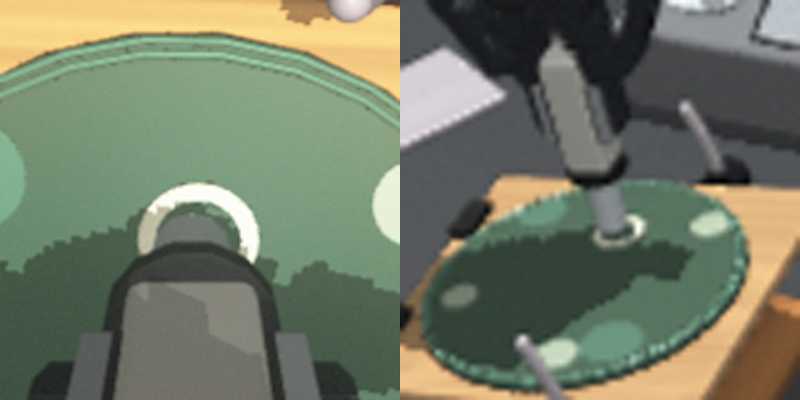

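The tip is inside the ring, but the scene crop shows the barrel at (612,228) slightly left of the ring centre at (620,231). The arm pose agrees, about 1.3 mm off in -x. I'll lift a little, re-centre and press again.

Run:
```python
from h import *
s=robot.sense(); robot.move_straight(s["tcp_pos"]+n*.012,vel=.04,attitude=ATT); robot.sleep(.2)
x=np.array([1,0,0])-n*n[0]; x/=np.linalg.norm(x); tgt=spot+x*.0008
def lat(): d=robot.sense()["tcp_pos"]-tgt; return d-n*(d@n)
robot.move_straight(tgt+n*.084,vel=.03,attitude=ATT); robot.sleep(.4); off=-lat()
f0=np.mean([(robot.sleep(.03),robot.sense()["wrist_force"])[1] for _ in range(15)],0)
robot.move_straight(tgt+off+n*.0738,vel=.012,attitude=ATT); robot.sleep(.5)
F=np.array([(robot.sleep(.03),robot.sense()["wrist_force"])[1] for _ in range(25)])-f0
s=robot.sense(); d=s["tcp_pos"]-spot; M=Ro.from_euler("xyz",s["tcp_rot"]).as_matrix()
print("off",off,"F",F.mean(0),"Fn",(F@n).mean(),"dist",d@n,"lat",(d-n*(d@n)).round(4),"ang",np.degrees(np.arccos(-M[:,2]@n)),s["t"],s["opening"]*85)
g=robot.grab_frame("wrist"); h=robot.grab_frame("scene"); a=cv2.resize(g["image"][130:290,200:360],(400,400),interpolation=cv2.INTER_CUBIC); b=cv2.resize(h["image"][150:230,280:360],(400,400),interpolation=cv2.INTER_CUBIC)
cv2.imwrite("pics/c8.png",np.hstack([a,b])[...,::-1])
```

```text
off [ 2.53683827e-05 -1.87250969e-05  6.71017908e-06] F [-1.20023257e+00  2.23589283e-03  2.85694500e+00] Fn 3.078836316757567 dist 0.07381552365422793 lat [ 0.0008 -0.      0.0003] ang 0.004042880830608028 29.1333 23.254527360596217
```

View pics/c8.png

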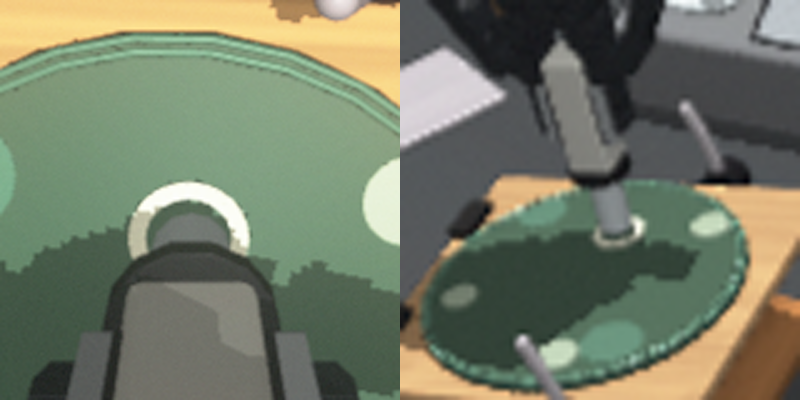

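The barrel is now centred in the ring in both views: (190,225) in the wrist crop and (617,228) in the scene crop. The normal force is 3.1 N, about 4.7 mm of travel, so I'll hand in.

```bash
python3 -c "
from plant import robot
print(robot.close_job())"
```

```text
the job is handed in; nothing more can be done
None
```

I handed the job in with the switch turned on (about 1.02 rad) and the probe still in the gripper. Its tip is inside the ring, within about 1° of square to the mirror and pressed in about 4.7 mm at 3.1 N; the clock read 29 s at the last check.

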